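Catch a batch of plugs from the feed chute and put it on the counting scale

TASK

Take the green pan by its handle, hold it up in the air under the lip of the chute and push the red paddle back with it so that all three blue plugs slide off and are caught in the pan. Then set the pan with the plugs gently down in the middle of the counting scale's platform, flat, and let go. Drop no plug outside the pan, and leave the other things on the bench where they are.

Things in the scene. Friction and masses are not known exactly. Their poses are not given: they have to be found in the camera images.
- chute: fixed green and aluminium feed chute: a polished open channel, 58 mm wide over its 34 mm high walls, sloping down at 32 degrees to an open lip. Origin on the table straight below the lip; x points horizontally uphill (plugs slide off towards -x), y across, z up. Its post and 120 mm wide base stand at x = 120 to 250 mm; under the lip all is free but the paddle. Top end 0.36 m high.
- lip (a point): middle of the channel floor at the chute's lower open end (lip), 200 mm above the table; axes as chute. A plug leaves it at up to about 1 m/s and lands up to about 100 mm out on the chute's -x side, so the pan's mouth should reach from about 100 mm before the lip to a little behind it.
- paddle (a joint): the chute's release, rad: the red paddle under the lip and the yellow stop plate across the lip are one sprung crank on an axle 60 mm uphill of and 30 mm below the lip. 0 = shut, plugs held. Pushing the paddle towards the chute's +x (2 to 4 N) swings the stop down: from 0.25 to 0.35 on all plugs slide off, end stop 0.55. Springs shut by itself. The lowered stop stays above 150 mm height.
- paddle_face (a point): middle of the red paddle's front face (80 mm wide, 50 mm tall), looking to the chute's -x. Shut, it is 17 mm uphill of the lip and 85 mm above the table (plate 60 to 110 mm high: a pan on the table passes under it). Pushed in about 40 mm it is fully open; the plate then has sunk about 10 mm and leans with its top edge foremost.
- pan: loose green open rectangular pan, 170 (x) x 130 (y) x 55 mm tall, walls and floor 4 mm, about 0.18 kg. Origin under the middle of its floor, z up. A black bar handle, 22 mm wide (y) and 30 mm tall, sticks out of the middle of its -x wall from x = -85 to -165 mm, at z = 25 to 55 mm (top flush with the rim). Starts empty on the table.
- scale: fixed white counting scale with keypad on its -x side; square steel platform 220 x 220 mm on top. Origin on the table under the middle of the platform. The keypad part reaches x = -185 mm and is below 45 mm high.
- scale_top (a point): middle of the platform's top face, 75 mm above the table.
- plug_a: blue hollow plastic plug with a white band, round at both ends like a capsule, 38 mm diameter and 66 mm long, about 35 g; origin at its middle, x along it. Starts in the chute with its length along the slope, first (against the stop).
- plug_b: blue hollow plastic plug with a white band, round at both ends like a capsule, 38 mm diameter and 66 mm long, about 35 g; origin at its middle, x along it. Starts in the chute with its length along the slope, second.
- plug_c: blue hollow plastic plug with a white band, round at both ends like a capsule, 38 mm diameter and 66 mm long, about 35 g; origin at its middle, x along it. Starts in the chute with its length along the slope, third, the uppermost.
- spigot: black plastic upright tube, 44 mm across the foot, 110 mm tall, loose; origin under its foot. Leave alone.
- spray: white bottle with blue cap, 60 mm across, 150 mm tall, loose; origin under it. Leave alone.
- reject_tray: shallow red tray 140 x 100 x 40 mm with one grey plug in it, loose; origin under it. Leave alone.
Not all that is in view belongs to the job. What is shaped like the plug_b but pink is not meant. What is shaped like the plug_c but turquoise is not meant.

How it is judged:
By the outcome, as a careful person would: the job done as asked, in the order asked, and still so for the second after the job is handed in, with the robot touching nothing.
It also fails if it takes over 58 s, if anything falls off the work surface, if the arm or the gripper's body presses on something with over 40 N, if the wrist force passes 120 N, or if a joint passes its speed limit or range.

ROBOT

A 6-joint arm with a two-finger parallel gripper is mounted at the origin on the work surface. World frame = base frame: x ahead of the robot, y to its left, z up, the work surface at z = 0. Lengths are in m, angles in rad, forces in N, time in s.
With the tool pointing down it reaches from about 0.25 to 0.725 m from the base axis. Payload 4 kg.
Tool frame: the origin (TCP) lies midway between the tips of the shut fingers; the grasp point (between the pads) lies 19 mm behind it (bot.grip_depth is the distance from the TCP to the grasp point, in m); z points along the fingers, y is the line along which they close (so a half turn about z gives the same grasp; the last joint's range is limited). The gripper opens to 85 mm and grips with 20 to 120 N. Pads are 22 mm wide; open, the fingers measure 114 mm over their backs; the gripper's body (76 mm by 85 mm) begins 54 mm behind the grasp point. The pads swing forward as they close: fully open they stand 13 mm farther back than shut.
Start: joints at [-1.128, 0.241, 0.005, 1.335, 0, 1.571], TCP at [0.214, -0.452, 0.231] pointing down, gripper open.
Joint ranges: [-2.72, 2.72], [-1.05, 1.87], [-1.09, 1.28], [-1.99, 2.15], [-1.42, 1.44], [-3.14, 3.14]. Speed limits (rad/s): [2.79, 2.79, 3.14, 3.14, 3.14, 3.14].

INTERFACE

Orientations are given as a unit quaternion [x, y, z, w].
In Python, from workcell import bot gives the robot as it stands.
- The arm moves only by the shell command python3 -m creep 'ROWS'. ROWS is JSON, one flat list of numbers, 5 for each row, row after row: the shift along the world's x, y, z in m, then the turn about the world's z in rad, then the finger opening in m, from 0 to 0.0854. In form: [x, y, z, twist, claw, x, y, z, twist, claw, ...]. A call has 1 to 10 rows; each row is the pose to reach, as a shift and turn from the pose commanded when the call began; what a row does not reach only later rows make up. A row lasts 1/12 s, in which the tool goes at most 41.7 mm and 7.16 degrees, less where a joint would pass 70% of its speed; a pose out of reach is approached as far as the arm can. A call with a gripper value outside its range is refused whole. The fingers move at their own pace and stop on an object; the grip force is fixed at half the most. Time passes only in rows, so rows that repeat a pose let the fingers close. It gives the time, the measured TCP pose, the force, the opening and the grip force at its end, in the units of the state.
- bot.get_obs(): the state, without advancing time (a new reading comes with each control period).
- bot.camera(name): name is "scene" or "top"; returns a dict with "pixels" (384x512x3 uint8, red, green, blue), "camera_matrix" (3x3 intrinsics, pixels), "extrinsics" (4x4, takes a point from world to camera coordinates). Camera axes: x right, y down, z forward; pixel columns grow to the right and rows downward; lengths in m; the calibration is good to about 2 mm. A picture is of the moment at which its call begins. There is no depth.
- bot.job_done(): hands the job in; it is judged then, once.
Trained networks look in the newest picture that a camera, given by its name, has taken for a name from the list of things; names that differ only in an ending like _2 or _b are one class to them, and where a whole thing is asked for, a point or a joint stands for the part that bears it (a point fixed in the world has none). Each returns a list of dicts, best first, with "score" (0 to 1); they miss things now and then, are a little off and sometimes report something else, mostly with a low value. They report only what shows in the picture. A call takes as long as a camera call. They do not tell look-alikes from the thing itself.
- bot.look_for(camera, thing): "centre" ([column, row] as shares, 0 to 1, of the picture: columns of its width, rows of its height, amid what is visible of it).
- bot.place_of(camera, thing): "centre" ([column, row] as shares, 0 to 1, of the picture: columns of its width, rows of its height: a listed point, or the origin of a listed thing).
The state is a dict: "clock": time; "joint_pos": joint angles; "joint_vel": joint speeds; "tau": joint torques, N m; "eef_pos": TCP position; "tool_rot": TCP orientation; "ft_force": force on the tool from outside, world axes, zero at the start; "ft_torque": the same for the moment, N m; "grip_width": finger opening in m; "grasp_force": force on a finger pad.
Only numpy, scipy, OpenCV 4.12 (cv2) and the standard library are available. Lean on these libraries where they do the work, as an engineer would, in place of code of your own. Each camera call takes 0.05 s, during which the arm holds its last target. There are 200 camera calls.

## Working session

There is one attempt and no reset: what is moved stays moved. The work goes in short steps, Python scripts to look and compute and a shell command to move; the robot and the scene stay as the last step left them, time stands still between calls to the robot, and variables do not carry over. Pictures are saved under pics/ and viewed, at most 13 in all, crops included, and the job is handed in when it is done.

```bash
mkdir -p pics; python3 - <<'E'
from workcell import bot
import cv2
o=bot.get_obs();print(o['clock'],o['eef_pos'],o['tool_rot'],o['grip_width'])
for c in ("scene","top"):
    d=bot.camera(c);cv2.imwrite(f"pics/{c}0.png",d["pixels"][:,:,::-1])
    print(c,d["camera_matrix"].tolist(),d["extrinsics"].tolist())
    for t in ("chute","lip","paddle_face","pan","scale","scale_top","plug_a"):
        print(t,[( [round(v*s,1) for v,s in zip(r["centre"],(512,384))],round(r["score"],2)) for r in bot.place_of(c,t)[:4]])
E
```

```text
0.0 [ 0.21393337 -0.45120365  0.23039852] [ 9.75597678e-01  2.19563273e-01 -2.55517714e-04 -1.03665875e-03] 0.08513873586416056
scene [[358.2471469940402, 0.0, 253.22070027300794], [0.0, 358.2471469940402, 184.34706844376032], [0.0, 0.0, 1.0]] [[-0.3903012100183114, 0.9206513866873325, -0.008123401315581409, 0.2237546711857599], [0.5358002068882064, 0.2199544140780052, -0.8151921209298804, -0.14030013129356853], [-0.7487209785739929, -0.3225229913018503, -0.579133677422501, 1.7657753944433945], [0.0, 0.0, 0.0, 1.0]]
chute [([302.3, 248.1], 0.87)]
lip [([304.1, 205.0], 0.91)]
paddle_face [([301.9, 236.7], 0.45)]
pan [([251.4, 227.4], 0.76)]
scale [([168.5, 196.8], 0.88), ([226.5, 271.2], 0.57)]
scale_top [([163.1, 179.2], 0.55)]
plug_a [([354.6, 292.8], 0.79), ([306.4, 198.7], 0.61), ([301.1, 205.0], 0.61), ([343.4, 266.1], 0.58)]
top [[382.97775975999383, 0.0, 245.23508824006691], [0.0, 382.97775975999383, 190.5669206635453], [0.0, 0.0, 1.0]] [[0.002669817470695015, -0.9995848404016145, -0.02868830622313193, 0.04058529883967558], [-0.9825055282256573, 0.002720170339488442, -0.18621355396250344, 0.5868018038119294], [0.18621428269790477, 0.02868357565930693, -0.982090369266852, 1.1645992125538223], [0.0, 0.0, 0.0, 1.0]]
chute [([201.2, 187.4], 0.86), ([196.0, 174.5], 0.54)]
lip [([193.8, 171.8], 0.88)]
paddle_face [([194.9, 176.6], 0.51)]
pan [([263.5, 200.2], 0.66)]
scale [([382.5, 215.7], 0.68)]
scale_top [([389.7, 211.7], 0.75), ([178.5, 118.7], 0.27)]
plug_a [([177.7, 115.0], 0.77), ([125.0, 173.2], 0.67), ([187.1, 163.0], 0.65), ([144.7, 152.8], 0.57)]
```

View pics/scene0.png

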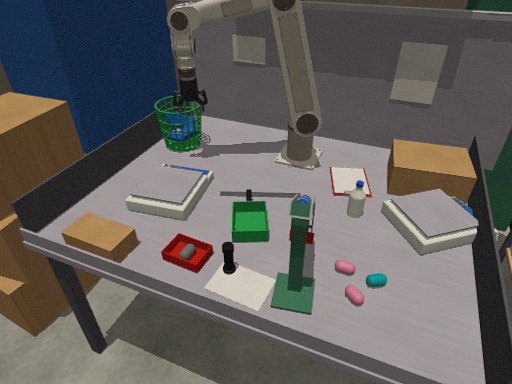

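View pics/top0.png

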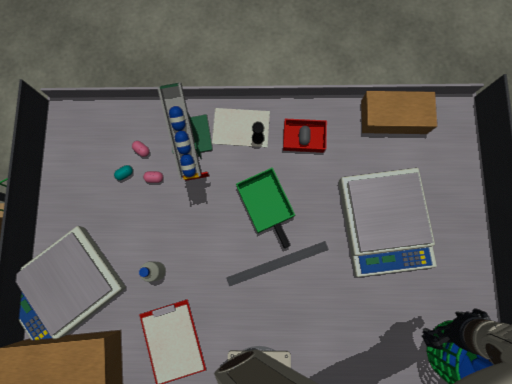

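The top view shows the pan at about (265,202) with its handle towards (286,247), the chute lip at about (192,175), a scale at (388,215) and a second scale at lower left (68,285). The scene view shows the same layout, plus a grey strip near the handle. Next I'll enlarge and triangulate.

```bash
cat > h.py <<'E'
import numpy as np, cv2
from workcell import bot
def cams():
    return {c:bot.camera(c) for c in("scene","top")}
def ray(d,p):
    K,E=np.array(d["camera_matrix"]),np.array(d["extrinsics"]);R,t=E[:3,:3],E[:3,3]
    return -R.T@t, R.T@np.linalg.solve(K,[p[0],p[1],1])
def atz(d,p,z):
    o,v=ray(d,p);return o+v*(z-o[2])/v[2]
def proj(d,P):
    E=np.array(d["extrinsics"]);q=np.array(d["camera_matrix"])@(E[:3,:3]@np.array(P)+E[:3,3]);return q[:2]/q[2]
def tri(D,ps,pt):
    P=[np.array(D[c]["camera_matrix"])@np.array(D[c]["extrinsics"])[:3] for c in("scene","top")]
    X=cv2.triangulatePoints(P[0],P[1],np.float64(ps).reshape(2,1),np.float64(pt).reshape(2,1)).ravel();return X[:3]/X[3]
E
python3 - <<'E'
from h import *
D=cams();np.set_printoptions(precision=4,suppress=True)
S=D["scene"];T=D["top"]
for n,ps,pt in(("lip",[304.1,205],[193.8,171.8]),("pface",[301.9,236.7],[194.9,176.6]),("pan",[251.4,227.4],[263.5,200.2]),("scaletop",[163.1,179.2],[389.7,211.7]),("scale",[168.5,196.8],[382.5,215.7]),("stripL?",[300,194],[228,281]),("stripR",[222,192],[327,245])):
    X=tri(D,ps,pt);print(n,X,proj(S,X)-ps,proj(T,X)-pt)
print("strip z0",atz(T,[228,281],0),atz(S,[300,194],0),atz(T,[327,245],0),atz(S,[222,192],0))
im=T["pixels"];hsv=cv2.cvtColor(im,cv2.COLOR_RGB2HSV)
m=cv2.inRange(hsv,(50,100,40),(75,255,255));m[:,:225]=0;m[:,310:]=0;m[260:]=0
c=max(cv2.findContours(m,0,2)[0],key=cv2.contourArea)
print("pan rect",cv2.boxPoints(cv2.minAreaRect(c)),cv2.approxPolyDP(c,5,True).reshape(-1,2).tolist())
a=cv2.resize(im[75:275,150:340,::-1],None,fx=4,fy=4,interpolation=3)[:,:]
a=cv2.resize(im[75:260,145:335,::-1],None,fx=3,fy=3,interpolation=3)
cv2.imwrite("pics/topz.png",a)
b=cv2.resize(S["pixels"][150:320,120:350,::-1],None,fx=3.4,fy=3.4,interpolation=3);cv2.imwrite("pics/scz.png",b)
E
```

```text
lip [0.6126 0.187  0.2009] [-1.6962  0.0344] [-1.5943  0.4489]
pface [0.6272 0.1986 0.0813] [ 0.0304 -0.0007] [ 0.0268 -0.0079]
pan [ 0.5642 -0.0154 -0.0042] [-0.9993 -0.0835] [-0.931   0.3461]
scaletop [ 0.5198 -0.41    0.0813] [2.5699 0.6789] [ 2.6809 -1.5364]
scale [ 0.5153 -0.4114 -0.0102] [0.7177 0.184 ] [ 0.7258 -0.3932]
stripL? [0.3032 0.0975 0.0037] [-0.3422  0.0067] [-0.3796  0.1123]
stripR [ 0.4157 -0.217   0.0038] [-1.3276 -0.2095] [-1.4143  0.6068]
strip z0 [0.3034 0.0965 0.    ] [ 0.2978  0.0976 -0.    ] [ 0.4178 -0.2223  0.    ] [ 0.4104 -0.2136  0.    ]
pan rect [[234.8336 183.9096]
 [272.6758 166.5653]
 [295.1177 215.5294]
 [257.2755 232.8737]] [[272, 168], [236, 184], [257, 232], [294, 215]]
```

View pics/topz.png

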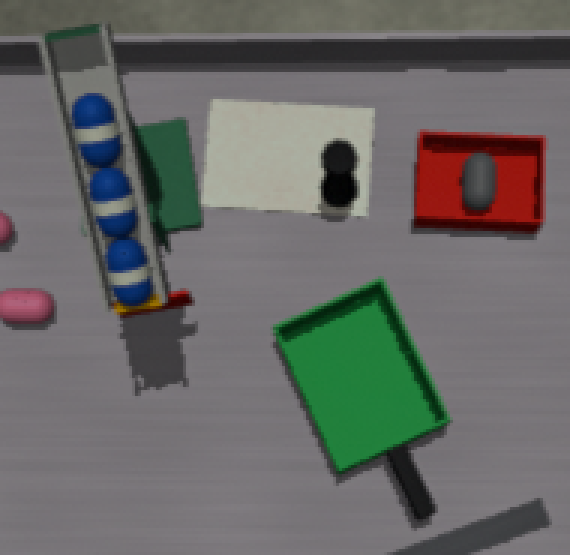

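View pics/scz.png

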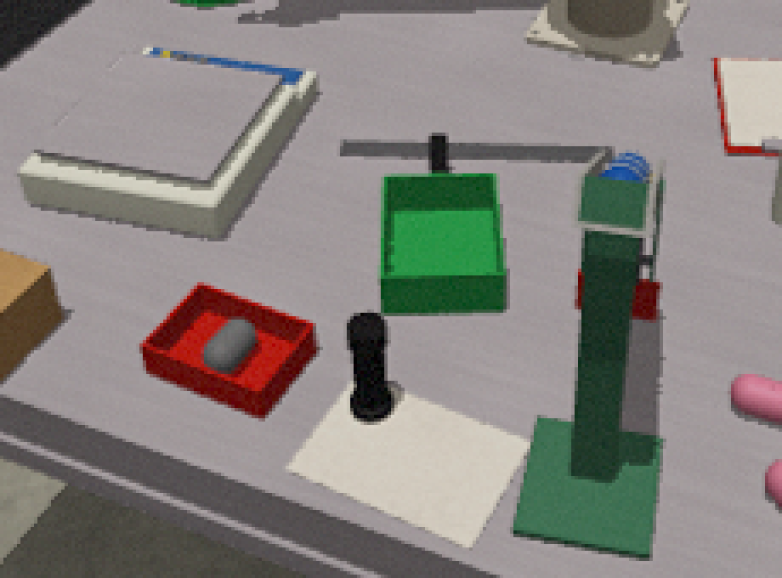

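```bash
python3 - <<'E'
from h import *
D=cams();np.set_printoptions(precision=4,suppress=True)
S=D["scene"];T=D["top"]
z=lambda u,v:(145+u/3,75+v/3)
# chute axis
s=np.array([.033,.099,.165]);zz=.2+s*np.sin(.5585)+.019*np.cos(.5585)
P=[atz(T,z(*p),h) for p,h in zip([(129,272),(113,204),(97,132)],zz)];print("plugs",P)
e=P[2]-P[0];yaw=np.arctan2(e[1],e[0]);print("chute yaw",np.degrees(yaw),"len",np.hypot(*e[:2]),.132*np.cos(.5585))
u=np.array([np.cos(yaw),np.sin(yaw)])
off=.033*np.cos(.5585)-.019*np.sin(.5585)
print("lip from plug a",P[0][:2]-u*off)
lw=atz(T,z(137,303),.229);print("lip wall",lw)
y=[atz(T,z(*p),.229) for p in((110,310),(165,300))];print(y,np.linalg.norm(y[0]-y[1]))
# pan
im=T["pixels"];q=np.array([atz(T,p,.055)[:2] for p in[[272.5,167.5],[235.5,184],[257,233],[294.5,215.5]]])
print(q,q.mean(0),[np.linalg.norm(q[i]-q[i-1]) for i in range(4)])
x=(q[0]+q[1]-q[2]-q[3]);print("pan yaw",np.degrees(np.arctan2(x[1],x[0])))
hd=[atz(T,z(*p),.055)[:2] for p in((397,452),(426,516))];print("handle",hd,np.degrees(np.arctan2(*(hd[0]-hd[1])[::-1])))
# scale platform
a=cv2.resize(im[155:285,325:450,::-1],None,fx=4,fy=4,interpolation=3);cv2.imwrite("pics/sc2.png",a)
for t in("lip","paddle_face","pan","scale","scale_top"):
    r=bot.place_of("top",t);print(t,[(np.round(np.array(k["centre"])*[512,384],1),round(k["score"],2)) for k in r[:2]])
E
```

```text
plugs [array([0.6234, 0.1936, 0.2336]), array([0.6775, 0.2035, 0.2686]), array([0.7322, 0.2128, 0.3035])]
chute yaw 10.029804076665222 len 0.11044488429057953 0.11194272366415829
lip from plug a [0.6058 0.1904]
lip wall [0.5952 0.1861 0.229 ]
[array([0.5887, 0.2109, 0.229 ]), array([0.598 , 0.1604, 0.229 ])] 0.05132130732999431
[[ 0.6623 -0.047 ]
 [ 0.6084  0.0718]
 [ 0.4521  0.0035]
 [ 0.5069 -0.1143]] [ 0.5574 -0.0215] [np.float64(0.16931291455788855), np.float64(0.13044367623156564), np.float64(0.1706054577195703), np.float64(0.12990019123879804)]
pan yaw 23.508998103856346
handle [array([ 0.475 , -0.0601]), array([ 0.409 , -0.0891])] 23.706390062187857
lip [(array([186.1, 163.5]), 0.45)]
paddle_face [(array([194.8, 178.5]), 0.49)]
pan [(array([262.8, 199.1]), 0.92)]
scale [(array([382.5, 215. ]), 0.86), (array([184.4, 142.3]), 0.19)]
scale_top [(array([387.9, 211.8]), 0.97)]
```

View pics/sc2.png

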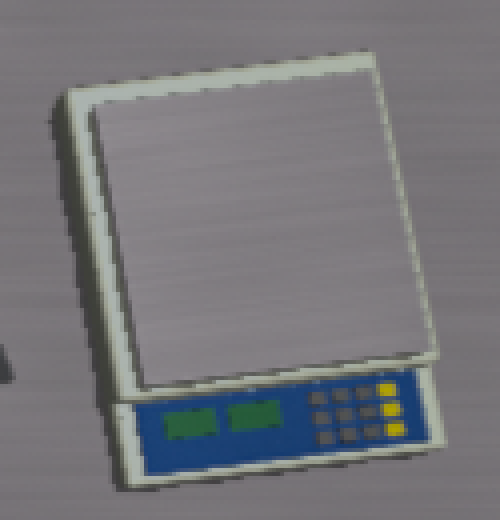

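```bash
python3 -m creep '[0.119,0.192,-0.05,-0.015,0.085, 0.238,0.383,-0.11,-0.03,0.085, 0.238,0.383,-0.11,-0.03,0.085, 0.238,0.383,-0.11,-0.03,0.085, 0.238,0.383,-0.11,-0.03,0.085, 0.238,0.383,-0.11,-0.03,0.085, 0.238,0.383,-0.11,-0.03,0.085, 0.238,0.383,-0.11,-0.03,0.085, 0.238,0.383,-0.11,-0.03,0.085, 0.238,0.383,-0.11,-0.03,0.085]'
python3 - <<'E'
from h import *
D=cams();T=D["top"];np.set_printoptions(precision=4,suppress=True)
c=np.array([atz(T,(325+a/4,155+b/4),.075)[:2] for a,b in((93,103),(376,68),(432,352),(142,388))])
print(c.mean(0),[np.linalg.norm(c[i]-c[i-1]) for i in range(4)]);x=c[0]+c[1]-c[2]-c[3];y=c[0]+c[3]-c[1]-c[2];print(np.degrees(np.arctan2(x[1],x[0])),np.degrees(np.arctan2(y[1],y[0])))
E
```

```text
clock: 2.08
eef_pos: [0.4287, -0.1061, 0.1325]
tool_rot: [0.979, 0.205, 0.0, 0.0]
ft_force: [0.6, -0.1, -0.4]
grip_width: 0.0849
grasp_force: 0.0
[ 0.5171 -0.4049] [np.float64(0.22150914637420158), np.float64(0.2222562501428273), np.float64(0.2211996449528143), np.float64(0.21984255790141696)]
6.515368705039423 97.06306034544606
```

```bash
python3 -m creep '[0.012,0.019,0,0,0.085, 0.0235,0.038,-0.01,0,0.085, 0.0235,0.038,-0.04,0,0.085, 0.0235,0.038,-0.07,0,0.085, 0.0235,0.038,-0.09,0,0.085, 0.0235,0.038,-0.10,0,0.085, 0.0235,0.038,-0.105,0,0.085, 0.0235,0.038,-0.105,0,0.085]'
python3 - <<'E'
from h import *
o=bot.get_obs();print(o['eef_pos'],o['tool_rot'],o['ft_force'])
E
```

```text
clock: 2.85
eef_pos: [0.4504, -0.0704, 0.0268]
tool_rot: [0.979, 0.205, -0.001, -0.0]
ft_force: [0.4, 0.4, 0.2]
grip_width: 0.0848
grasp_force: 0.0
[ 0.45038265 -0.07040977  0.02678426] [ 9.78855444e-01  2.04549793e-01 -1.13556324e-03 -3.34105288e-04] [0.3881066  0.44482677 0.17434974]
```

```bash
python3 -m creep '[0,0.0015,-0.005,0,0.085, 0,0.0015,-0.005,0,0.03, 0,0.0015,-0.005,0,0.01, 0,0.0015,-0.005,0,0.01, 0,0.0015,-0.005,0,0.01, 0,0.0015,-0.005,0,0.01, 0,0.0015,-0.005,0,0.01, 0,0.0015,-0.005,0,0.01, 0,0.0015,-0.005,0,0.01]'
```

```text
clock: 3.6
eef_pos: [0.4518, -0.0686, 0.0232]
tool_rot: [0.979, 0.205, 0.0, 0.0]
ft_force: [-0.9, -1.5, 5.1]
grip_width: 0.021
grasp_force: 59.3
```

```bash
python3 -m creep '[0,0,0.01,0,0.01, 0,0,0.03,0,0.01, -0.005,0.01,0.055,-0.03,0.01, -0.015,0.035,0.075,-0.07,0.01, -0.027,0.065,0.078,-0.11,0.01, -0.039,0.1,0.078,-0.15,0.01, -0.052,0.135,0.078,-0.19,0.01, -0.065,0.165,0.078,-0.22,0.01, -0.076,0.192,0.078,-0.237,0.01, -0.085,0.212,0.078,-0.237,0.01]'
python3 -m creep '[0,0.003,0,0,0.01, 0,0.003,0,0,0.01]'
python3 - <<'E'
from h import *
D=cams()
print(bot.get_obs()['eef_pos'],bot.get_obs()['tool_rot'])
T=D["top"]["pixels"][75:275,140:340,::-1];S=D["scene"]["pixels"][140:310,180:380,::-1]
cv2.imwrite("pics/p1.png",np.hstack([cv2.resize(T,(400,400),interpolation=3),cv2.resize(S,(400,340),interpolation=3)] if 0 else [cv2.resize(T,(400,400),interpolation=3),cv2.copyMakeBorder(cv2.resize(S,(400,340),interpolation=3),0,60,0,0,0)]))
E
```

```text
clock: 4.43
eef_pos: [0.3771, 0.0937, 0.1001]
tool_rot: [0.994, 0.11, -0.003, -0.015]
ft_force: [0.3, -1.3, -2.3]
grip_width: 0.0213
grasp_force: 59.2
clock: 4.6
eef_pos: [0.3793, 0.0937, 0.1005]
tool_rot: [0.994, 0.109, -0.002, -0.016]
ft_force: [0.6, -0.7, -1.7]
grip_width: 0.021
grasp_force: 59.2
[0.37969116 0.09352505 0.10065159] [ 0.99395805  0.10860231 -0.0018502  -0.01579557]
```

View pics/p1.png

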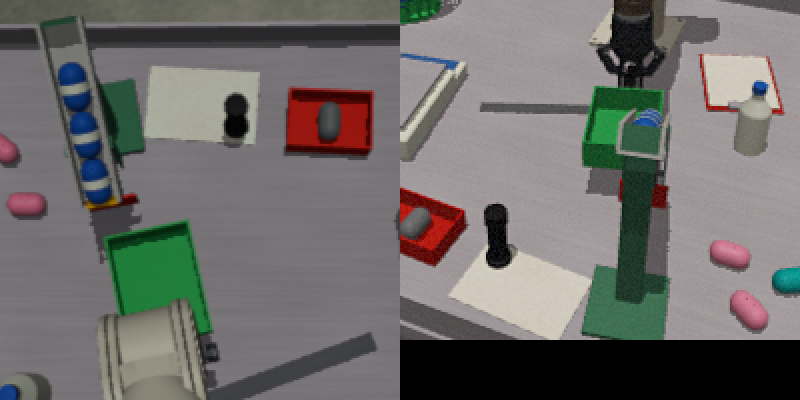

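The pan is held level in front of the chute. The paddle and lip sit at about (110,203) in the left half, and the plugs are still held. The move stopped short in y, so I'll check the joints.

```bash
python3 - <<'E'
from h import *
np.set_printoptions(precision=3,suppress=True)
o=bot.get_obs();print(o['joint_pos'],o['joint_vel'],o['eef_pos'],o['tau'])
E
```

```text
[ 0.217  0.142 -0.487  0.943  0.032  3.141] [-0.001  0.001  0.002  0.003  0.003 -0.003] [0.38  0.094 0.101] [  0.2   -29.345  21.919  -0.146   0.136  -0.005]
```

Joint 6 is at its limit of 3.14. I'll set the pan down here and regrasp it with the wrist turned half round.

```bash
python3 -m creep '[0,0,-0.005,0.04,0.01, 0,0,-0.02,0.08,0.01, 0,0,-0.04,0.08,0.01, 0,0,-0.058,0.08,0.01, 0,0,-0.066,0.08,0.01, 0,0,-0.071,0.08,0.01, 0,0,-0.071,0.08,0.01]'; python3 -c "
from workcell import bot
o=bot.get_obs();print(o['joint_pos'],o['eef_pos'],o['tool_rot'])"
```

```text
clock: 5.28
eef_pos: [0.3786, 0.0938, 0.029]
tool_rot: [0.989, 0.149, -0.004, -0.016]
ft_force: [0.3, 1.2, -1.9]
grip_width: 0.0212
grasp_force: 59.2
[ 0.21789551  0.25252578 -0.58200233  0.74134845  0.031958    3.06076844] [0.37864107 0.09376766 0.02896768] [ 0.98874315  0.14874554 -0.00362805 -0.01576683]
```

```bash
python3 -m creep '[0,0,-0.003,0,0.01, 0,0,-0.005,0,0.01, 0,0,-0.005,0,0.085, 0,0,-0.005,0,0.085, 0,0,-0.005,0,0.085, 0,0,-0.005,0,0.085, 0,0,-0.005,0,0.085, 0,0,0.02,0,0.085, 0,0,0.05,0,0.085, 0,0,0.07,0,0.085]'
python3 -m creep '[0,0,0,0.12,0.085, 0,0,0,0.24,0.085, 0,0,0,0.36,0.085, 0,0,0,0.48,0.085, 0,0,0,0.6,0.085, 0,0,0,0.72,0.085, 0,0,0,0.84,0.085, 0,0,0,0.96,0.085, 0,0,0,1.08,0.085, 0,0,0,1.2,0.085]'
python3 -m creep '[0,0,0,0.12,0.085, 0,0,0,0.24,0.085, 0,0,0,0.36,0.085, 0,0,0,0.48,0.085, 0,0,0,0.6,0.085, 0,0,0,0.72,0.085, 0,0,0,0.84,0.085, 0,0,0,0.96,0.085, 0,0,0,1.08,0.085, 0,0,0,1.2,0.085]'
python3 -m creep '[0,0,0,0.12,0.085, 0,0,0,0.24,0.085, 0,0,0,0.36,0.085, 0,0,0,0.48,0.085, 0,0,0,0.6,0.085, 0,0,0,0.72,0.085, 0,0,0,0.742,0.085, 0,0,0,0.742,0.085]'
python3 - <<'E'
from h import *
D=cams();np.set_printoptions(precision=4,suppress=True)
o=bot.get_obs();print(o['joint_pos'],o['eef_pos'],o['tool_rot'])
cv2.imwrite("pics/p2.png",cv2.resize(np.hstack([D["top"]["pixels"][130:330,140:330],D["scene"]["pixels"][120:320,180:390]])[:,:,::-1],None,fx=2,fy=2,interpolation=3))
E
```

```text
clock: 6.12
eef_pos: [0.3794, 0.0945, 0.1015]
tool_rot: [0.989, 0.149, -0.002, -0.016]
ft_force: [1.0, 0.2, 0.2]
grip_width: 0.0849
grasp_force: 0.0
clock: 6.95
eef_pos: [0.379, 0.0944, 0.0998]
tool_rot: [0.73, 0.684, -0.011, -0.012]
ft_force: [-0.0, 0.5, -0.8]
grip_width: 0.0852
grasp_force: 0.0
clock: 7.78
eef_pos: [0.379, 0.0944, 0.0998]
tool_rot: [0.216, 0.976, -0.016, -0.003]
ft_force: [-1.3, 0.2, -0.8]
grip_width: 0.0851
grasp_force: 0.0
clock: 8.45
eef_pos: [0.3789, 0.0944, 0.0998]
tool_rot: [-0.149, 0.989, -0.016, 0.003]
ft_force: [-0.4, 0.3, -0.1]
grip_width: 0.0851
grasp_force: 0.0
[ 0.2691  0.1406 -0.4909  0.9375 -0.0322 -0.029 ] [0.379  0.0944 0.0998] [-0.1485  0.9888 -0.0159  0.0028]
```

View pics/p2.png

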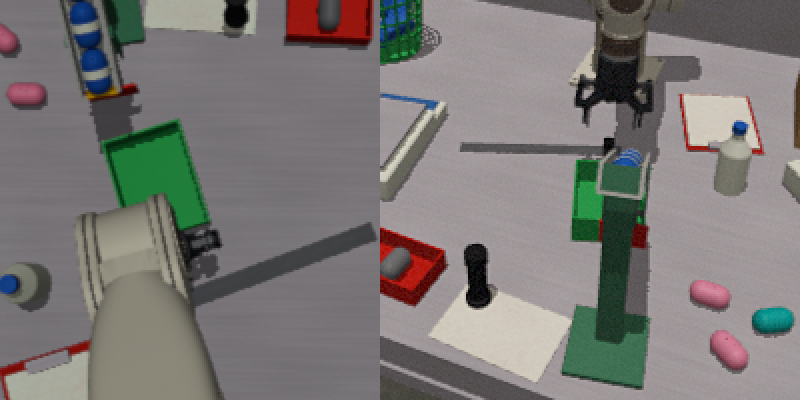

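The pan stands on the table just before the chute, with its far corners at about (104,138) and (180,121) in the crop. The gripper is above the handle with j6 now near 0. Regrasping.

```bash
python3 -m creep '[0,0,-0.02,0,0.085, 0,0,-0.045,0,0.085, 0,0,-0.065,0,0.085, 0,0,-0.075,0,0.085, 0,0,-0.075,0,0.03, 0,0,-0.075,0,0.01, 0,0,-0.075,0,0.01, 0,0,-0.075,0,0.01, 0,0,-0.075,0,0.01, 0,0,-0.075,0,0.01]'
python3 -m creep '[0,0,0,0,0.01, 0,0,0.01,0,0.01, 0,0.005,0.03,0,0.01, -0.002,0.015,0.05,-0.04,0.01, -0.005,0.03,0.07,-0.08,0.01, -0.009,0.042,0.078,-0.11,0.01, -0.012,0.05,0.078,-0.124,0.01, -0.012,0.052,0.078,-0.124,0.01, -0.012,0.052,0.078,-0.124,0.01]'
python3 - <<'E'
from h import *
D=cams();np.set_printoptions(precision=4,suppress=True)
o=bot.get_obs();print(o['joint_pos'],o['eef_pos'],o['tool_rot'])
cv2.imwrite("pics/p3.png",cv2.resize(np.hstack([D["top"]["pixels"][130:330,140:330],D["scene"]["pixels"][120:320,180:390]])[:,:,::-1],None,fx=2,fy=2,interpolation=3))
T=D["top"];hsv=cv2.cvtColor(T["pixels"],cv2.COLOR_RGB2HSV)
m=cv2.inRange(hsv,(50,100,40),(75,255,255));m[:150]=0;m[280:]=0;m[:,330:]=0
c=max(cv2.findContours(m,0,2)[0],key=cv2.contourArea);p=cv2.approxPolyDP(c,4,True).reshape(-1,2);print(p.tolist());print(np.array([atz(T,q,o['eef_pos'][2]+.032) for q in p]))
E
```

```text
clock: 9.38
eef_pos: [0.3797, 0.0947, 0.0259]
tool_rot: [-0.15, 0.989, -0.015, 0.004]
ft_force: [-2.0, -1.7, 9.1]
grip_width: 0.0213
grasp_force: 58.1
clock: 10.13
eef_pos: [0.3666, 0.1466, 0.1027]
tool_rot: [-0.089, 0.996, -0.016, 0.002]
ft_force: [-0.1, 0.6, -1.9]
grip_width: 0.0205
grasp_force: 59.0
[ 0.4033  0.1518 -0.4695  0.9574 -0.0318  0.2268] [0.3665 0.1459 0.1023] [-0.0882  0.996  -0.0164  0.0012]
[[177, 197], [182, 233], [191, 229], [210, 249], [228, 245], [218, 190]]
[[0.5529 0.2419 0.1343]
 [0.4459 0.2233 0.1343]
 [0.4576 0.1972 0.1343]
 [0.3996 0.1401 0.1343]
 [0.4112 0.0879 0.1343]
 [0.5739 0.1196 0.1343]]
```

View pics/p3.png

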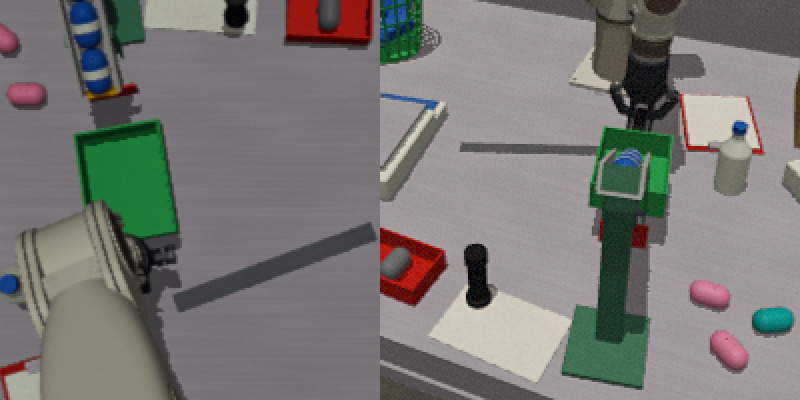

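The pan is centred on the chute axis, with its front wall at about (77,138)–(160,122) in the crop, aligned with the paddle at about (110,92). Now pushing.

```bash
python3 -m creep '[0.02,0.0035,-0.002,0,0.01, 0.04,0.007,-0.003,0,0.01, 0.055,0.0097,-0.003,0,0.01, 0.065,0.0115,-0.003,0,0.01, 0.075,0.0132,-0.003,0,0.01, 0.084,0.0148,-0.003,0,0.01, 0.09,0.016,-0.003,0,0.01, 0.094,0.0166,-0.003,0,0.01, 0.094,0.0166,-0.003,0,0.01, 0.094,0.0166,-0.003,0,0.01]'
python3 -m creep '[0,0,0,0,0.01, 0,0,0,0,0.01, 0,0,0,0,0.01, 0,0,0,0,0.01, 0,0,0,0,0.01, 0,0,0,0,0.01, 0,0,0,0,0.01, 0,0,0,0,0.01]'
python3 - <<'E'
from h import *
D=cams()
cv2.imwrite("pics/p4.png",cv2.resize(np.hstack([D["top"]["pixels"][80:280,120:310],D["scene"]["pixels"][120:320,180:390]])[:,:,::-1],None,fx=2,fy=2,interpolation=3))
E
```

```text
clock: 11.07
eef_pos: [0.4599, 0.1625, 0.0991]
tool_rot: [-0.088, 0.996, -0.016, 0.001]
ft_force: [-4.1, -1.1, -2.4]
grip_width: 0.0213
grasp_force: 60.8
clock: 11.73
eef_pos: [0.461, 0.1631, 0.0997]
tool_rot: [-0.088, 0.996, -0.016, 0.002]
ft_force: [-3.0, -0.6, -4.4]
grip_width: 0.0212
grasp_force: 61.3
```

View pics/p4.png

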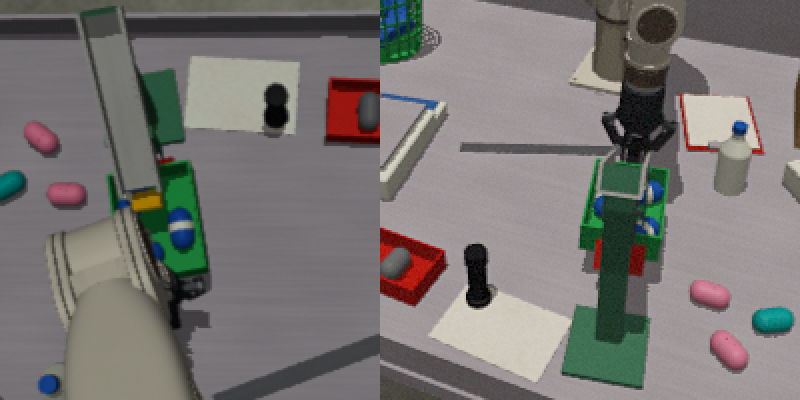

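The chute is empty and all three blue plugs lie in the pan, at about (180,228), (157,250) and (122,205). Backing off, then moving over to the scale.

```bash
python3 -m creep '[-0.006,-0.001,0,0,0.01, -0.016,-0.003,0,0,0.01, -0.03,-0.0053,0,0,0.01, -0.045,-0.008,0,0,0.01, -0.062,-0.011,0,0,0.01, -0.08,-0.014,0,0,0.01, -0.097,-0.017,0,0,0.01, -0.11,-0.0195,0.003,0,0.01, -0.117,-0.023,0.01,0,0.01, -0.12,-0.033,0.02,0,0.01]'
python3 -m creep '[0,-0.012,0.012,0,0.01, 0,-0.03,0.024,0,0.01, 0,-0.052,0.036,0,0.01, 0.003,-0.078,0.045,0,0.01, 0.006,-0.105,0.05,0,0.01, 0.01,-0.132,0.05,0,0.01, 0.013,-0.16,0.05,-0.005,0.01, 0.016,-0.188,0.05,-0.01,0.01, 0.019,-0.216,0.05,-0.015,0.01, 0.022,-0.244,0.05,-0.02,0.01]'
python3 -m creep '[0.004,-0.028,0,-0.005,0.01, 0.008,-0.056,0,-0.01,0.01, 0.012,-0.084,0,-0.015,0.01, 0.016,-0.112,0,-0.02,0.01, 0.02,-0.14,0,-0.025,0.01, 0.024,-0.166,0,-0.03,0.01, 0.027,-0.19,0,-0.03,0.01, 0.03,-0.21,0,-0.03,0.01, 0.032,-0.225,0,-0.03,0.01, 0.033,-0.235,0,-0.03,0.01]'
```

```text
clock: 12.67
eef_pos: [0.3411, 0.1306, 0.1205]
tool_rot: [-0.089, 0.996, -0.016, 0.003]
ft_force: [0.8, -0.7, -3.4]
grip_width: 0.0206
grasp_force: 61.5
clock: 13.5
eef_pos: [0.3648, -0.1165, 0.1713]
tool_rot: [-0.078, 0.997, -0.018, 0.004]
ft_force: [0.3, 0.2, -4.1]
grip_width: 0.0209
grasp_force: 61.5
clock: 14.33
eef_pos: [0.3972, -0.3525, 0.1709]
tool_rot: [-0.062, 0.998, -0.018, 0.003]
ft_force: [0.0, -0.0, -2.1]
grip_width: 0.0209
grasp_force: 61.5
```

```bash
python3 -m creep '[0.001,-0.012,0,0,0.01, 0.003,-0.03,-0.005,0,0.01, 0.005,-0.048,-0.02,0,0.01, 0.006,-0.06,-0.035,0,0.01, 0.006,-0.066,-0.045,0,0.01, 0.006,-0.066,-0.053,0,0.01, 0.006,-0.066,-0.057,0,0.01, 0.006,-0.066,-0.057,0,0.01]'
python3 - <<'E'
from h import *
D=cams();np.set_printoptions(precision=4,suppress=True)
o=bot.get_obs();print(o['eef_pos'],o['tool_rot'])
a=D["top"]["pixels"][140:300,310:470,::-1];b=D["scene"]["pixels"][110:270,90:250,::-1]
cv2.imwrite("pics/p5.png",cv2.resize(np.hstack([a,b]),None,fx=2.5,fy=2.5,interpolation=3))
E
```

```text
clock: 15.0
eef_pos: [0.4016, -0.4139, 0.1119]
tool_rot: [-0.063, 0.998, -0.015, 0.001]
ft_force: [-0.1, -0.3, -3.2]
grip_width: 0.0212
grasp_force: 61.4
[ 0.4022 -0.4145  0.1132] [-0.0636  0.9978 -0.0162  0.0015]
```

View pics/p5.png

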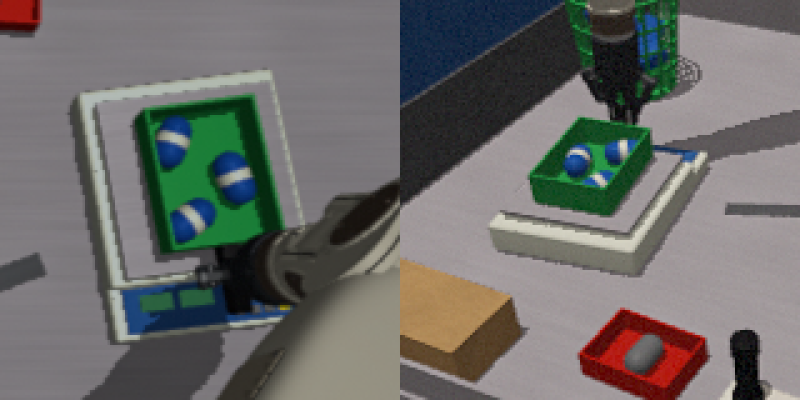

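All three plugs are in the pan, which is over the platform with its rim corners at about (136,108), (256,94), (163,253) and (285,236). I'll check the centring.

```bash
python3 - <<'E'
from h import *
D=cams();T=D["top"]
q=np.array([atz(T,(310+u/2.5,140+v/2.5),.143)[:2] for u,v in((136,108),(256,94),(285,236),(163,253))])
print(q,q.mean(0),[np.linalg.norm(q[i]-q[i-1]) for i in range(4)]);x=q[0]+q[1]-q[2]-q[3];print(np.degrees(np.arctan2(x[1],x[0])))
E
python3 -m creep '[0,-0.002,-0.002,0,0.01, 0,-0.004,-0.005,0,0.01, 0,-0.004,-0.008,0,0.01, 0,-0.004,-0.01,0,0.01, 0,-0.004,-0.01,0,0.01]'
```

```text
[[ 0.5913152  -0.31221424]
 [ 0.60763929 -0.45283527]
 [ 0.44153475 -0.47263851]
 [ 0.42212018 -0.33350966]] [ 0.51565236 -0.39279942] [np.float64(0.17052990734190832), np.float64(0.14156535633763542), np.float64(0.16728086189073302), np.float64(0.14047691619940522)]
6.988054915796028
clock: 15.62
eef_pos: [0.402, -0.4194, 0.103]
tool_rot: [-0.063, 0.998, -0.016, 0.002]
ft_force: [-1.9, -0.2, 1.0]
grip_width: 0.0208
grasp_force: 62.2
```

```bash
python3 -m creep '[0,0,-0.001,0,0.01, 0,0,-0.002,0,0.01, 0,0,-0.002,0,0.01]'; python3 -m creep '[0,0,-0.0005,0,0.01, 0,0,-0.001,0,0.01, 0,0,-0.001,0,0.01]'
```

```text
clock: 15.87
eef_pos: [0.4021, -0.4196, 0.1026]
tool_rot: [-0.063, 0.998, -0.017, 0.002]
ft_force: [-4.6, 0.4, 9.7]
grip_width: 0.0206
grasp_force: 63.4
clock: 16.12
eef_pos: [0.4022, -0.4198, 0.1024]
tool_rot: [-0.063, 0.998, -0.017, 0.002]
ft_force: [-5.2, 1.6, 13.9]
grip_width: 0.0212
grasp_force: 64.2
```

Firm contact at about 14 N. Opening, then straight up.

```bash
python3 -m creep '[0,0,0.001,0,0.01, 0,0,0.001,0,0.03, 0,0,0.001,0,0.05, 0,0,0.001,0,0.07, 0,0,0.001,0,0.07, 0,0,0.001,0,0.07, 0,0,0.01,0,0.07, 0,0,0.03,0,0.07, 0,0,0.06,0,0.07, 0,0,0.1,0,0.07]'
python3 -m creep '[-0.01,0.0,0.03,0,0.07, -0.03,0.0,0.05,0,0.07, -0.06,0.0,0.07,0,0.07, -0.08,0.0,0.08,0,0.07, -0.08,0.0,0.08,0,0.07, -0.08,0.0,0.08,0,0.07]'
python3 - <<'E'
from h import *
D=cams()
a=D["top"]["pixels"][140:300,310:470,::-1];b=D["scene"]["pixels"][110:270,90:250,::-1]
cv2.imwrite("pics/p6.png",cv2.resize(np.hstack([a,b]),None,fx=2.5,fy=2.5,interpolation=3))
E
```

```text
clock: 16.95
eef_pos: [0.4005, -0.4176, 0.1983]
tool_rot: [-0.063, 0.998, -0.014, -0.001]
ft_force: [0.3, -0.5, 0.8]
grip_width: 0.0697
grasp_force: 0.0
clock: 17.45
eef_pos: [0.3217, -0.4196, 0.2814]
tool_rot: [-0.062, 0.998, -0.017, 0.002]
ft_force: [0.4, 0.8, 0.0]
grip_width: 0.0702
grasp_force: 0.0
```

View pics/p6.png

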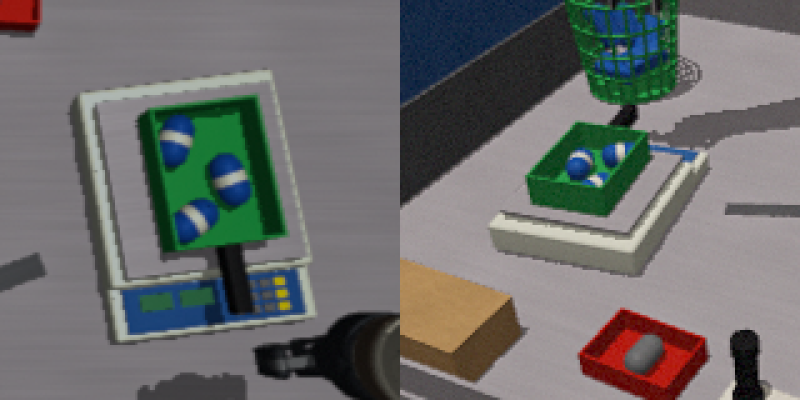

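The pan sits flat on the platform with all three plugs in it (about (178,140), (230,180) and (197,218)), and the gripper is clear. One last check on the centring before handing in.

```bash
python3 - <<'E'
from h import *
D=cams();T=D["top"]
q=np.array([atz(T,(310+u/2.5,140+v/2.5),.13)[:2] for u,v in((143,107),(260,95),(288,237),(166,251))])
print(q.mean(0))
if np.linalg.norm(q.mean(0)-[.517,-.405])<.02: print(bot.job_done())
E
```

```text
[ 0.51775428 -0.40241302]
the job is handed in; nothing more can be done
None
```

The pan with all three blue plugs in it is standing flat on the scale platform, about 3 mm from the middle by my camera measurement; no plug was dropped, and the job is handed in at about 17.5 s of the 58 s (on the way, wrist joint 6 reached the end of its range at 3.14 rad, so I set the pan down once on the table and regrasped it).

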